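Nest the felted bowls and hold the set pressed

ROBOT

A 6-joint arm with a two-finger parallel gripper is mounted at the origin on the work surface. World frame = base frame: x ahead of the robot, y to its left, z up, the work surface at z = 0. Lengths are in mm, angles in rad, forces in N, time in s.
With the tool pointing down it reaches from about 350 to 875 mm from the base axis. Payload 15.5 kg.
Tool frame: the origin (TCP) lies at the very end of the fingers, on their centre line; the grasp point (between the pads) lies 19 mm behind it (robot.hold_point_z is the distance from the TCP to the grasp point, in mm); z points along the fingers, y is the line along which they close (so a half turn about z gives the same grasp; the last joint's range is limited). The gripper opens to 85 mm and grips with 20 to 120 N. Pads are 22 mm wide; open, the fingers measure 114 mm over their backs; the gripper's body (76 mm by 85 mm) begins 54 mm behind the grasp point. The pads swing forward as they close: fully open they stand 13 mm farther back than shut.
Start: joints at [1.054, 0.494, 1.345, -0, 1.302, -0.096], TCP at [255.302, 570.48, 231.277] pointing down, gripper open.
Joint ranges: [-2.91, 2.91], [-0.82, 2.16], [0.22, 2.67], [-1.22, 4.37], [0.12, 2.79], [-3.08, 3.08]. Speed limits (rad/s): [1.89, 1.89, 2.57, 3.01, 3.01, 3.01].

INTERFACE

Orientations are given as a unit quaternion [w, x, y, z].
In Python, from station import sensors, viewer, job, robot gives the robot as it stands. The module is installed in compiled form; this text tells all that it offers.
- The arm moves only by the shell command python3 -m creep 'ROWS' [FORCE]. ROWS is a JSON object of lists of equal length, an entry for each row: "slide": the shift along the tool's x, y, z in cm, a list of three; "twist": the turn about the tool's z in degrees; "grip": the opening, from -1 (shut) to 1 (fully open). A call has exactly 8 rows; each row shifts and turns the commanded pose from where the row before left it, along the tool's axes as they then stand; what a row does not reach is not made up. A row lasts 1/12 s, in which the tool goes at most 41.7 mm and 7.16 degrees, less where a joint would pass 70% of its speed; a pose out of reach is approached as far as the arm can. A call with a gripper value outside its range is refused whole. The fingers move at their own pace and stop on an object; FORCE is the grip in N (left out, the last holds). Time passes only in rows, so rows that do not move let the fingers close, or fill a call up. It gives the time, the measured TCP pose, the force, the opening and the grip force at its end, in the units of the state.
- sensors.get_obs(): the state, without advancing time (a new reading comes with each control period).
- viewer.camera(name): name is "side" or "top"; returns a dict with "color" (384x512x3 uint8, red, green, blue), "range_z" (384x512 float32, mm along the optical axis (not along the pixel's ray), 0 where there is no reading), "fx", "fy", "cx", "cy" (pixels), "R" (3x3) and "t" (3): a world point X has camera coordinates R X + t. Camera axes: x right, y down, z forward; pixel columns grow to the right and rows downward; lengths in mm; the calibration is good to about 2 mm. A picture is of the moment at which its call begins.
- job.job_done(): hands the job in; it is judged then, once.
Trained networks look in the newest picture that a camera, given by its name, has taken for a name from the list of things; names that differ only in an ending like _2 or _b are one class to them, and where a whole thing is asked for, a point or a joint stands for the part that bears it (a point fixed in the world has none). Each returns a list of dicts, best first, with "p" (0 to 1); they miss things now and then, are a little off and sometimes report something else, mostly with a low value. They report only what shows in the picture. A call takes as long as a camera call. They do not tell look-alikes from the thing itself.
- viewer.boxes_of(thing, camera): "bbox" ([left, top, right, bottom] in pixels, round what is visible of it).
- viewer.place_of(thing, camera): "point" ([column, row] in pixels: a listed point, or the origin of a listed thing).
The state is a dict: "clock": time; "qpos": joint angles; "joint_velocities": joint speeds; "tau": joint torques, N m; "position": TCP position; "orientation": TCP orientation; "wrist_force": force on the tool from outside, world axes, zero at the start; "moment": the same for the moment, N m; "opening": finger opening in mm; "gripper_force": force on a finger pad.
Only numpy, scipy, OpenCV 4.12 (cv2) and the standard library are available. Lean on these libraries where they do the work, as an engineer would, in place of code of your own. Each camera call takes 0.05 s, during which the arm holds its last target. There are 200 camera calls.

TASK

The felt discs glued under these turned wooden bowls need a steady squeeze: gently set, never drop, the medium bowl upright inside the large bowl on the stand's sprung plate, then the small cup upright inside the medium bowl. Then push down on the small cup alone so that the whole nest sinks about 12 mm, until the plate is level with the steel collar around it, never as far as its stop. Finish while still holding it down there, and leave the other things on the table where they are.

Things in the scene. Friction and masses are not known exactly. Their poses are not given: they have to be found in the camera images.
- stand: Pressing stand, fixed to the table: a square dark wooden slab 150 x 150 x 20 mm with a steel collar ring on it (outer diameter 124, inner 104 mm, top 40 mm above the table). Origin: centre of its underside, on the table; z up.
- plate (a joint): Travel of the stand's sprung plate in m: 0 = up at rest, grows as it is pushed down, hard stop at 0.020; at 0.012 its top is level with the collar's top. It starts to sink at a total load of about 7.3 N (the nested bowls weigh at most 5.4 N, so alone they leave it up), then 0.6 N more per mm: at 12 mm a hand pushes with 9 to 12 N. It springs up when let go.
- plate_top (a point): Centre of the top face of the sprung plate (round aluminium disc, diameter 92 mm), on the stand's axis; 52 mm above the table at rest, 40 mm when level with the collar. The disc is mostly hidden under the large bowl. z up.
- large_bowl: Largest of three pale turned wooden vessels with grey felt underneath, loose, already on the sprung plate within 6 mm of its centre. 152 mm wide at the rim, 72 mm at the foot, 55 mm high, wall 7 mm; flat inner floor 8 mm above its underside, about 72 mm across; inside 138 mm wide at the rim, 130 mm at 40 mm height. 170 to 340 g. Origin: centre of its underside; z up through its mouth.
- medium_bowl: Medium pale wooden bowl, loose, upright on the table to one side of the stand. 70 mm wide, walls upright from 20 mm height to the rim, foot 44 mm, 46 mm high, wall 5 mm (60 mm inside), inner floor 7 mm above its underside. 63 to 126 g. Seated in the large bowl its underside is 8 mm above the large bowl's, its rim 1 mm below that rim. Origin: centre of its underside; z up.
- small_cup: Smallest: pale wooden cup, loose, upright on the table on the stand's other side (sides change). 50 mm wide, walls upright from 18 mm height to the rim, foot 34 mm, 60 mm high, wall 4.5 mm (41 mm inside), inner floor 6 mm above its underside. 42 to 84 g. Seated, its underside is 7 mm above the medium bowl's, its rim 21 mm above that rim. Origin: centre of its underside; z up.
- spoon: Bystander: carved wooden spoon 170 mm long, lying along its x axis. Origin: under its middle.
- gouge: Bystander: carving gouge 205 mm long, dark turned handle (28 mm thick) to its -x, steel blade to +x. Origin: under its middle.
- mallet: Bystander: round wooden mallet lying down, head 64 mm diameter and 100 mm long at its +x end, handle to -x, 245 mm overall. Origin: under the handle, 70 mm from the head's axis.
- bird: Bystander: carved dark wooden bird, about 120 mm long and 93 mm high, beak to its -x. Origin: centre of its underside.
- tin: Bystander: metal tin with rounded edges, 104 x 79 x 76 mm. Origin: centre of its underside.
- card_box: Bystander: closed cardboard box 90 x 140 x 40 mm. Origin: centre of its underside.
- oval_dish: Bystander: flat oval carved wooden dish 110 x 200 mm, 18 mm high. Origin: centre of its underside.
Not all that is in view belongs to the job. What is shaped like the large_bowl but purple is not meant.

How it is judged (in metres and radians):
On the way, in this order (a step that is already met when the one before it is completed fails the run):
1. the medium bowl stands upright on the floor of the large bowl (z of medium_bowl in the frame of large_bowl between 0.004 and 0.012 m and horizontal distance between medium_bowl and large_bowl below 0.016 m and angle between medium_bowl's own z axis and vertical below 0.12 rad), for 0.2 s.
2. the small cup stands upright on the floor of the medium bowl, in the nest (all of step 1 and z of small_cup in the frame of medium_bowl between 0.003 and 0.011 m and horizontal distance between small_cup and medium_bowl below 0.01 m and angle between small_cup's own z axis and vertical below 0.12 rad), for 0.2 s.
3. the nest is pushed down by the small cup to 8 to 16 mm of plate travel and kept there (all of step 2 and horizontal distance between large_bowl and plate_top below 0.014 m and z of large_bowl in the frame of plate_top between -0.004 and 0.004 m and angle between large_bowl's own z axis and vertical below 0.12 rad and value of joint plate between 0.008 and 0.016 m and contact force between the fingers and small_cup above 2 N), for 1 s.
At the end, for the whole second after the job is handed in: Nest upright (tilts under 0.12 rad): large bowl within 14 mm of the plate centre, medium on its floor within 16 mm of centre, small cup on the medium floor within 10 mm of centre. Fingers touch only the small cup (over 2 N) and hold the plate still at 8 to 16 mm of travel (all of step 3 and contact force between the fingers and medium_bowl below 1 N and contact force between the fingers and large_bowl below 1 N and contact force between the fingers and stand below 1 N and velocity of joint plate between -0.005 and 0.005 m/s); the arm keeps its last pose, push and grip.
It fails at once if the medium bowl is dropped into the large one (faster than 0.45 m/s within its last 20 mm) (horizontal distance between medium_bowl and large_bowl below 0.03 m and z of medium_bowl in the frame of large_bowl below 0.03 m and linear speed of medium_bowl above 0.45 m/s).
It fails at once if the small cup is dropped into the medium bowl (faster than 0.45 m/s within its last 20 mm) (horizontal distance between small_cup and medium_bowl below 0.03 m and z of small_cup in the frame of medium_bowl below 0.03 m and linear speed of small_cup above 0.45 m/s).
It fails at once if the plate is pushed on to its stop (beyond 19 mm) (value of joint plate above 0.019 m).
It fails at once if a bystander is moved by more than 30 mm (distance of any of spoon, gouge, mallet, bird, tin, card_box, oval_dish from where it was at the start of the episode above 0.03 m).
It also fails if it takes over 53 s, if anything falls off the work surface, if the arm or the gripper's body presses on something with over 40 N, if the wrist force passes 120 N, or if a joint passes its speed limit or range.

## Working session

There is one attempt and no reset: what is moved stays moved. The work goes in short steps, Python scripts to look and compute and a shell command to move; the robot and the scene stay as the last step left them, time stands still between calls to the robot, and variables do not carry over. Pictures are saved under pics/ and viewed, at most 10 in all, crops included, and the job is handed in when it is done.

```bash
mkdir -p pics
cat > h.py <<'E'
import numpy as np, cv2
from station import sensors, viewer, job, robot
def cloud(c):
    d=c["range_z"]; v,u=np.indices(d.shape)
    P=np.stack([(u-c["cx"])/c["fx"]*d,(v-c["cy"])/c["fy"]*d,d],-1)
    W=(P-c["t"])@c["R"]
    W[d<=0]=np.nan
    return W
E
python3 - <<'E'
from h import *
o=sensors.get_obs(); print({k:np.round(v,3) for k,v in o.items()}, robot.hold_point_z)
for n in ("top","side"):
    c=viewer.camera(n); cv2.imwrite(f"pics/{n}0.png",c["color"][...,::-1]); np.savez(f"{n}0.npz",**c)
    print(n,"campos",-c["R"].T@c["t"], c["fx"])
    W=cloud(c)
    for t in ("large_bowl","medium_bowl","small_cup","stand","plate_top"):
        print(t,[(np.round(b["bbox"]),round(b["p"],2)) for b in viewer.boxes_of(t,n)],[(np.round(b["point"]),round(b["p"],2)) for b in viewer.place_of(t,n)])
E
```

```text
{'clock': np.float64(0.0), 'qpos': array([ 1.055,  0.494,  1.346, -0.   ,  1.303, -0.096]), 'joint_velocities': array([-0.   ,  0.   , -0.001,  0.001, -0.   , -0.   ]), 'tau': array([-4.0000e-03, -8.8215e+01, -3.8387e+01, -0.0000e+00,  1.0000e-02,
        0.0000e+00]), 'position': array([255.121, 570.141, 230.683]), 'orientation': array([-0.   ,  0.209,  0.978, -0.001]), 'wrist_force': array([-0.297, -0.069,  1.131]), 'moment': array([-0.015,  0.024,  0.04 ]), 'gripper_force': np.float64(0.0), 'opening': np.float64(85.458)} 18.700000000000003
top campos [ 427.83020133    5.12787821 1294.52149775] 365.654506036469
large_bowl [(array([219., 165., 264., 211.]), 0.76), (array([149., 224., 194., 278.]), 0.73)] [(array([173., 249.]), 0.72), (array([190., 158.]), 0.63), (array([241., 187.]), 0.62)]
medium_bowl [] [(array([190., 209.]), 0.78), (array([322., 147.]), 0.2)]
small_cup [(array([318., 199., 331., 212.]), 0.5)] [(array([324., 203.]), 0.44)]
stand [(array([220., 165., 262., 210.]), 0.59), (array([224., 196., 267., 212.]), 0.55)] []
plate_top [] []
side campos [  354.38815619 -1059.21166001   740.13424322] 374.03642312831187
large_bowl [(array([228., 181., 269., 207.]), 0.84), (array([170., 170., 206., 194.]), 0.78)] [(array([248., 200.]), 0.74), (array([189., 188.]), 0.73)]
medium_bowl [(array([217., 180., 232., 197.]), 0.52)] [(array([223., 192.]), 0.58)]
small_cup [(array([240., 246., 257., 272.]), 0.58)] [(array([251., 268.]), 0.92)]
stand [(array([221., 203., 276., 229.]), 0.81)] [(array([244., 215.]), 0.69)]
plate_top [(array([241., 205., 263., 212.]), 0.49), (array([299., 233., 341., 272.]), 0.45)] [(array([252., 202.]), 0.52)]
```

View pics/top0.png

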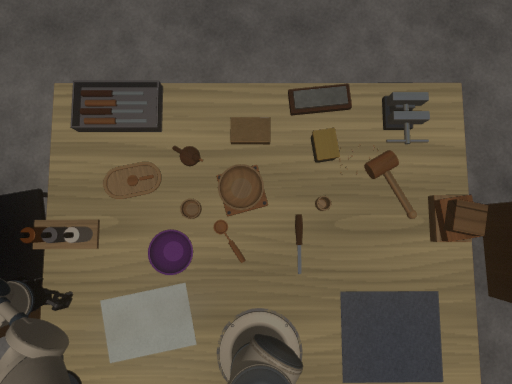

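View pics/side0.png

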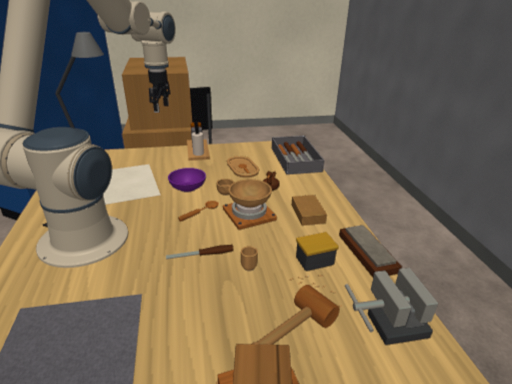

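The top view shows the large bowl at (241,187) on the stand, the medium bowl at (191,209), the small cup at (323,203) and the purple decoy at (171,252). In the side view they are at (250,193), (225,186) and (249,258). The spoon at (221,227) lies near the medium bowl.

```bash
cat >> h.py <<'E'
from scipy.optimize import least_squares
def rim(W,c,near,zr,r,band=5):
    """robust circle fit (known outer radius r) to top band near c"""
    m=(np.hypot(W[...,0]-c[0],W[...,1]-c[1])<near)&(W[...,2]>zr[0])&(W[...,2]<zr[1])
    P=W[m]
    if len(P)<5: return None
    zt=np.percentile(P[:,2],95); Q=P[P[:,2]>zt-band]
    f=lambda x:np.hypot(Q[:,0]-x[0],Q[:,1]-x[1])-r
    s=least_squares(f,Q[:,:2].mean(0),loss="soft_l1",f_scale=2)
    return np.round(s.x,1),round(zt,1),len(Q),np.round(np.sqrt(np.mean(s.fun**2)),1),np.round(P[:,:2].min(0)),np.round(P[:,:2].max(0))
E
python3 - <<'E'
from h import *
pix={"top":dict(L=(241,187),M=(191,209),S=(323,203)),"side":dict(L=(250,193),M=(225,186),S=(249,256))}
par=dict(L=(90,(70,130),74),M=(55,(25,70),33),S=(45,(30,90),23))
for n in pix:
    c=dict(np.load(n+"0.npz")); W=cloud(c)
    print(n,"table z",np.nanmedian(W[...,2][np.abs(W[...,2])<15]))
    for k,(u,v) in pix[n].items():
        g=np.nanmedian(W[v-3:v+4,u-3:u+4].reshape(-1,3),0)
        print(k,g.round(),rim(W,g,*par[k]))
# networks by two-ray triangulation of boxes
o=sensors.get_obs(); T=dict(np.load("top0.npz")); W=cloud(T)
for (u,v) in ((221,227),(299,225),(326,145),(190,156)):
    print((u,v),np.nanmedian(W[v-2:v+3,u-2:u+3].reshape(-1,3),0).round())
# stand slab
P=W[160:220,205:275].reshape(-1,3); m=(P[:,2]>14)&(P[:,2]<27); q=P[m,:2].astype(np.float32); print(cv2.minAreaRect(q))
# 2-view triangulation of visible rim-box centres
E
```

```text
top table z 0.15192612550030682
L [557.  58.  59.] (array([553.6,  57.4]), np.float64(108.4), 270, np.float64(3.2), array([480., -16.]), array([629., 131.]))
M [485. 236.   6.] (array([486.4, 232.3]), np.float64(48.7), 61, np.float64(1.6), array([453., 197.]), array([521., 268.]))
S [ 504. -229.    7.] (array([ 502.7, -221.8]), np.float64(62.9), 37, np.float64(1.3), array([ 478., -248.]), array([ 525., -197.]))
side table z 1.536656181719123
L [564. 103.  68.] (array([554.1,  53.8]), np.float64(108.5), 106, np.float64(2.9), array([483.,  35.]), array([629., 133.]))
M [486. 258.  31.] (array([487. , 233.1]), np.float64(48.4), 36, np.float64(3.2), array([454., 203.]), array([519., 272.]))
S [ 503. -241.   52.] (array([ 504. , -222.1]), np.float64(61.9), 76, np.float64(1.7), array([ 480., -249.]), array([ 528., -196.]))
(221, 227) [422. 130.   3.]
(299, 225) [ 428. -141.   26.]
(326, 145) [ 697. -231.   76.]
(190, 156) [667. 236.  41.]
((550.5404663085938, 56.358795166015625), (148.7249298095703, 149.47439575195312), 14.43359375)
```

```bash
cat >> h.py <<'E'
from scipy.spatial.transform import Rotation as Rn
def go(*t):
    o=sensors.get_obs(); R=Rn.from_quat(np.roll(o["orientation"],-1)).as_matrix()
    print("pos",o["position"].round(1),"F",o["wrist_force"].round(1),"open",o["opening"].round(1),"grip",o["gripper_force"].round(1),"t",o["clock"].round(2), "tilt",R[:,2].round(3))
    for x in t: print("slide cm",(R.T@(np.array(x)-o["position"])/10).round(2))
E
python3 -c "
from h import *
go((486.5,232.5,130))"
```

```text
Traceback (most recent call last):
  File "h.py", line 22, in go
    print("pos",o["position"].round(1),"F",o["wrist_force"].round(1),"open",o["opening"].round(1),"grip",o["gripper_force"].round(1),"t",o["clock"].round(2), "tilt",R[:,2].round(3))
                                                                            ^^^^^^^^^^^^^^^^^^
AttributeError: 'float' object has no attribute 'round'
```

```bash
sed -i 's/o\["\(opening\|gripper_force\|clock\)"\].round(\([12]\))/round(float(o["\1"]),\2)/g; s/o\["position"\].round/np.array(o["position"]).round/; s/o\["wrist_force"\].round/np.array(o["wrist_force"]).round/' h.py
python3 -c "
from h import *
go((486.5,232.5,130))"
```

```text
pos [255.3 570.5 231.3] F [ 0.7 -0.2 -0.2] open 85.3 grip 0.0 t 1.1 tilt [ 0.  0. -1.]
slide cm [-34.91 -21.41  10.13]
```

```bash
python3 -m creep '{"slide":[[-2.5,-1.5,0.7],[-2.5,-1.5,0.7],[-2.5,-1.5,0.7],[-2.5,-1.5,0.7],[-2.5,-1.5,0.7],[-2.5,-1.5,0.7],[-2.5,-1.5,0.7],[-2.5,-1.5,0.7]],"twist":[0,0,0,0,0,0,0,0],"grip":[1,1,1,1,1,1,1,1]}' 40
python3 -m creep '{"slide":[[-2.5,-1.5,0.7],[-2.5,-1.5,0.7],[-2.5,-1.5,0.7],[-2.5,-1.5,0.7],[-2.5,-1.5,0.7],[-2.4,-1.9,1.0],[0,0,0],[0,0,0]],"twist":[0,0,0,0,0,0,0,0],"grip":[1,1,1,1,1,1,1,1]}'
python3 -c "
from h import *
go((486.5,232.5,70),(486.5,232.5,13))"
```

```text
clock: 1.77
position: [389.5, 378.1, 175.1]
orientation: [0.0, 0.209, 0.978, 0.0]
wrist_force: [-0.2, 0.8, -0.2]
opening: 85.5
gripper_force: 0.0
clock: 2.43
position: [486.9, 231.3, 129.9]
orientation: [-0.0, 0.21, 0.978, -0.0]
wrist_force: [-0.5, 0.7, 0.2]
opening: 85.4
gripper_force: 0.0
pos [486.9 231.3 129.9] F [-0.5  0.7  0.2] open 85.4 grip 0.0 t 2.43 tilt [-0.001 -0.    -1.   ]
slide cm [0.08 0.09 5.99]
slide cm [ 0.08  0.1  11.69]
```

```bash
python3 -m creep '{"slide":[[0.1,0.1,1.5],[0,0,2],[0,0,2],[0,0,2],[0,0,2],[0,0,1.4],[0,0,0.8],[0,0,0]],"twist":[0,0,0,0,0,0,0,0],"grip":[1,1,1,1,1,1,1,1]}'
python3 - <<'E'
from h import *
go((486.5,232.5,13))
c=viewer.camera("side"); im=c["color"][150:240,170:300,::-1]
cv2.imwrite("pics/s1.png",cv2.resize(im,None,fx=5,fy=5,interpolation=cv2.INTER_CUBIC))
E
```

```text
clock: 3.1
position: [485.0, 234.4, 12.2]
orientation: [-0.001, 0.208, 0.978, -0.0]
wrist_force: [-0.8, -0.6, -0.1]
opening: 85.8
gripper_force: 0.0
pos [485.  234.4  12.2] F [-0.8 -0.6 -0.1] open 85.8 grip 0.0 t 3.1 tilt [-0.002 -0.001 -1.   ]
slide cm [-0.21 -0.11 -0.08]
```

View pics/s1.png

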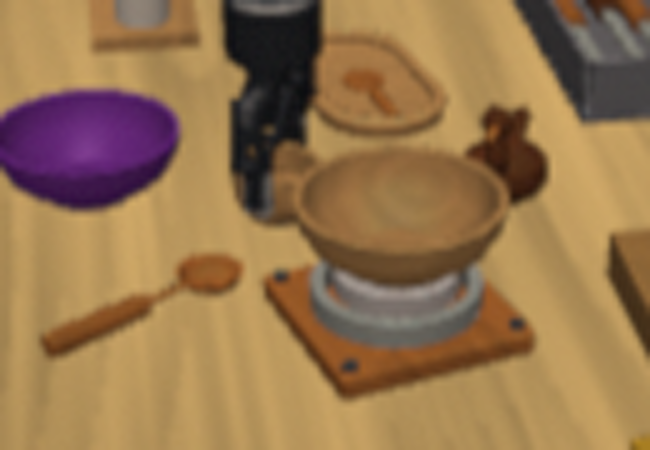

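The crop shows the fingers straddling the medium bowl at about (270,190) in the crop, with its neighbours clear. I'll close the gripper.

```bash
python3 -m creep '{"slide":[[-0.1,0,0],[0,0,0],[0,0,0],[0,0,0],[0,0,0],[0,0,0],[0,0,0],[0,0,0]],"twist":[0,0,0,0,0,0,0,0],"grip":[0.4,0,-0.5,-1,-1,-1,-1,-1]}' 40
python3 -m creep '{"slide":[[0,0,-0.5],[0,0,-1.5],[0,0,-2],[0,0,-2.5],[0,0,-2.5],[0,0,-2.5],[0,0,-1.0],[0,0,0]],"twist":[0,0,0,0,0,0,0,0],"grip":[-1,-1,-1,-1,-1,-1,-1,-1]}'
python3 - <<'E'
from h import *
c=viewer.camera("side"); W=cloud(c); np.savez("side1.npz",**c)
o=sensors.get_obs()
print(rim(W,o["position"][:2],50,(95,170),33))
im=c["color"][120:220,170:300,::-1]
cv2.imwrite("pics/s2.png",cv2.resize(im,None,fx=5,fy=5,interpolation=cv2.INTER_CUBIC))
go((554,57,140))
E
```

```text
clock: 3.82
position: [487.5, 233.9, 14.6]
orientation: [0.001, 0.209, 0.978, 0.001]
wrist_force: [-1.6, 1.4, 4.6]
opening: 68.6
gripper_force: 44.0
clock: 4.48
position: [488.2, 234.0, 141.2]
orientation: [0.002, 0.209, 0.978, 0.001]
wrist_force: [0.1, 0.3, -0.4]
opening: 68.6
gripper_force: 45.6
(array([486.7, 228.2]), np.float64(168.9), 37, np.float64(4.6), array([454., 185.]), array([518., 268.]))
pos [487.4 233.7 139.4] F [-1.2 -0.8 -1.7] open 68.9 grip 45.6 t 4.53 tilt [ 0.003  0.001 -1.   ]
slide cm [-13.3  -13.41  -0.06]
```

View pics/s2.png

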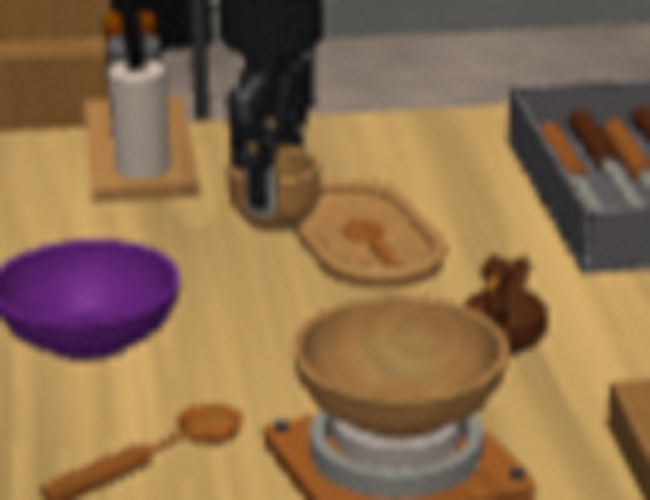

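The crop shows the medium bowl held level at (275,185), with the large bowl still at (400,345).

```bash
python3 -m creep '{"slide":[[-1.3,-1.3,0],[-1.9,-1.9,0],[-2.2,-2.2,0],[-2.2,-2.2,0],[-2.2,-2.2,0],[-2.2,-2.2,0],[-1.2,-1.4,0],[0,0,0]],"twist":[0,0,0,0,0,0,0,0],"grip":[-1,-1,-1,-1,-1,-1,-1,-1]}'
python3 - <<'E'
from h import *
go((553.5,56.5,140),(553.5,56.5,74))
c=viewer.camera("side"); W=cloud(c); 
print(rim(W,(554,56),85,(85,112),74))
print(rim(W,(554,56),45,(135,180),33))
im=c["color"][140:240,190:320,::-1]
cv2.imwrite("pics/s3.png",cv2.resize(im,None,fx=5,fy=5,interpolation=cv2.INTER_CUBIC))
E
```

```text
clock: 5.2
position: [553.1, 54.0, 136.6]
orientation: [-0.001, 0.21, 0.978, -0.0]
wrist_force: [-0.4, -0.5, -1.2]
opening: 68.5
gripper_force: 45.6
pos [553.1  54.  136.6] F [-0.4 -0.5 -1.2] open 68.5 grip 45.6 t 5.2 tilt [-0.001 -0.001 -1.   ]
slide cm [ 0.07  0.25 -0.34]
slide cm [0.06 0.26 6.26]
(array([554.9,  58.5]), np.float64(109.5), 146, np.float64(3.4), array([481., -17.]), array([630., 125.]))
(array([552.8,  53. ]), np.float64(171.7), 55, np.float64(3.8), array([518.,  12.]), array([588.,  89.]))
```

View pics/s3.png

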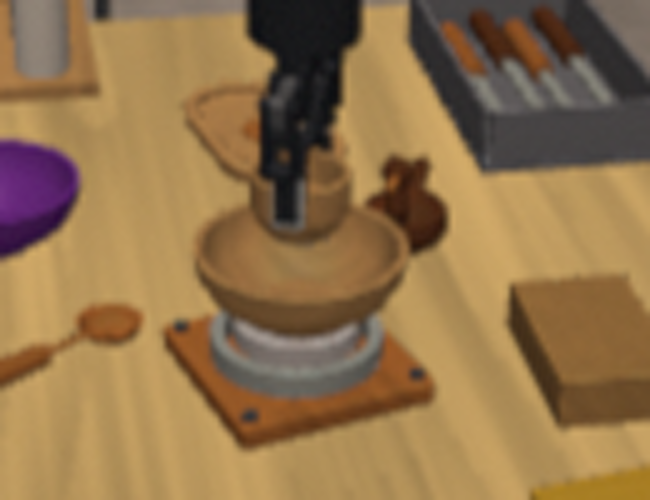

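The crop shows the medium bowl at (300,200) centred above the large bowl, whose rim is around (300,250).

```bash
python3 -m creep '{"slide":[[0.1,0.2,0.5],[0,0,1],[0,0,1],[0,0,1],[0,0,1],[0,0,0.7],[0,0,0.5],[0,0,0.2]],"twist":[0,0,0,0,0,0,0,0],"grip":[-1,-1,-1,-1,-1,-1,-1,-1]}'
python3 -m creep '{"slide":[[0,0,0.1],[0,0,0.1],[0,0,0.1],[0,0,0.1],[0,0,0.05],[0,0,0],[0,0,0],[0,0,0]],"twist":[0,0,0,0,0,0,0,0],"grip":[-1,-1,-1,-1,-1,-1,-1,-1]}'
```

```text
clock: 5.92
position: [552.1, 59.6, 78.3]
orientation: [-0.001, 0.209, 0.978, -0.0]
wrist_force: [0.4, -0.2, -1.2]
opening: 68.9
gripper_force: 45.6
clock: 6.58
position: [552.5, 59.5, 74.9]
orientation: [0.0, 0.209, 0.978, 0.0]
wrist_force: [-0.8, -0.1, -0.2]
opening: 68.7
gripper_force: 45.6
```

```bash
python3 -m creep '{"slide":[[0,0,0.05],[0,0,0.05],[0,0,0.05],[0,0,0],[0,0,0],[0,0,0],[0,0,0],[0,0,0]],"twist":[0,0,0,0,0,0,0,0],"grip":[-1,-1,-1,-1,-1,-1,-1,-1]}'
python3 -m creep '{"slide":[[0,0,0.05],[0,0,0.05],[0,0,0],[0,0,0],[0,0,0],[0,0,0],[0,0,0],[0,0,0]],"twist":[0,0,0,0,0,0,0,0],"grip":[-1,-1,-1,-1,-1,-1,-1,-1]}'
```

```text
clock: 7.25
position: [552.6, 59.5, 73.3]
orientation: [0.0, 0.209, 0.978, 0.0]
wrist_force: [-0.6, 0.5, 4.9]
opening: 68.6
gripper_force: 46.1
clock: 7.92
position: [552.5, 59.5, 72.3]
orientation: [0.0, 0.209, 0.978, 0.0]
wrist_force: [-0.6, -0.6, 5.9]
opening: 68.6
gripper_force: 46.2
```

```bash
python3 -m creep '{"slide":[[0,0,0],[0,0,0],[0,0,0],[0,0,0],[0,0,0],[0,0,-0.3],[0,0,-0.5],[0,0,-0.5]],"twist":[0,0,0,0,0,0,0,0],"grip":[0.7,0.75,0.8,0.8,0.8,0.8,0.8,0.8]}'
python3 -m creep '{"slide":[[0,0,-1],[0,0,-1.5],[0,0,-2],[0,0,-2],[0,0,-2],[0,0,-2],[0,0,0],[0,0,0]],"twist":[0,0,0,0,0,0,0,0],"grip":[0.8,0.8,0.8,0.8,0.8,0.8,0.8,0.8]}'
python3 - <<'E'
from h import *
c=viewer.camera("side"); W=cloud(c); 
print(rim(W,(554,56),85,(85,115),74))
im=c["color"][120:270,170:320,::-1]
cv2.imwrite("pics/s4.png",cv2.resize(im,None,fx=4,fy=4,interpolation=cv2.INTER_CUBIC))
P=W[(np.hypot(W[...,0]-554,W[...,1]-56)<45)&(W[...,2]>96)&(W[...,2]<115)]; print(len(P),P.min(0),P.max(0)); print(rim(W,(554,57),48,(90,115),33))
go((554,57,160),(503,-222,170),(503,-222,39))
E
```

```text
clock: 8.58
position: [552.5, 59.5, 85.8]
orientation: [-0.0, 0.209, 0.978, -0.0]
wrist_force: [-0.3, -0.3, 0.1]
opening: 76.6
gripper_force: 0.0
clock: 9.25
position: [553.1, 59.5, 192.0]
orientation: [0.001, 0.209, 0.978, 0.0]
wrist_force: [-0.4, -0.3, -0.5]
opening: 77.2
gripper_force: 0.0
(array([554.7,  57.2]), np.float64(109.1), 258, np.float64(21.5), array([481., -18.]), array([630., 134.]))
138 [519.12638762  22.38454483  96.00009181] [586.36667774  97.02802411 110.22927954]
(array([552.2,  57.7]), np.float64(108.5), 75, np.float64(2.5), array([519.,  22.]), array([586.,  97.]))
pos [552.5  59.5 190.9] F [ 0.4 -0.5 -0.8] open 76.7 grip 0.0 t 9.3 tilt [ 0.001 -0.    -1.   ]
slide cm [-0.24 -0.17  3.09]
slide cm [ -6.98 -27.72   2.09]
slide cm [ -6.96 -27.72  15.19]
```

View pics/s4.png

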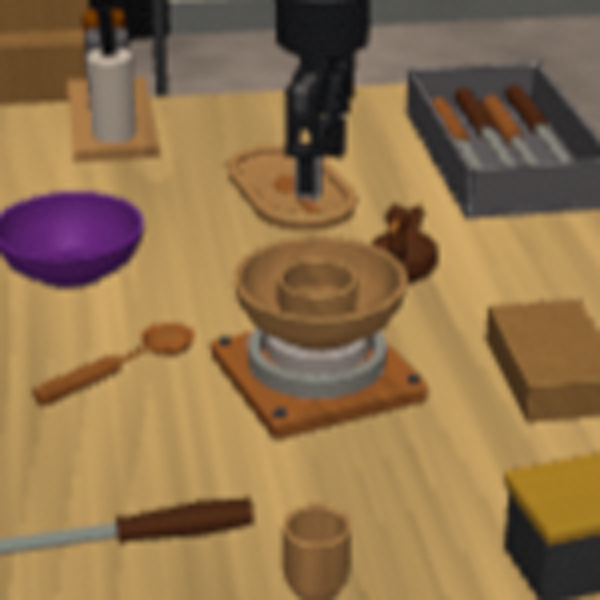

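The crop shows the medium bowl seated and centred at (318,285) inside the large bowl, and the cup at (316,550) standing free. I'll go for the cup.

```bash
python3 -m creep '{"slide":[[-0.5,-2,0],[-0.7,-2.8,0],[-0.8,-3.1,0],[-0.8,-3.1,0],[-0.8,-3.1,0.3],[-0.8,-3.1,0.3],[-0.8,-3.1,0.5],[-0.8,-3.1,1]],"twist":[0,0,0,0,0,0,0,0],"grip":[0.8,0.8,0.8,0.8,0.8,0.8,0.8,0.8]}'
python3 -m creep '{"slide":[[-0.6,-2.5,1],[-0.4,-1.8,1],[0,0,2],[0,0,2],[0,0,2],[0,0,0],[0,0,0],[0,0,0]],"twist":[0,0,0,0,0,0,0,0],"grip":[0.8,0.8,0.8,0.8,0.8,0.8,0.8,0.8]}'
python3 - <<'E'
from h import *
for n in("side","top"):
    c=viewer.camera(n); W=cloud(c); print(rim(W,(503,-222),45,(30,72),23))
    if n=="top": print("M",rim(W,(553,58),45,(85,120),33),"L",rim(W,(554,57),85,(85,120),74))
go((503,-222,40))
E
```

```text
clock: 9.97
position: [511.1, -180.0, 169.1]
orientation: [0.0, 0.209, 0.978, 0.0]
wrist_force: [0.7, -0.2, 0.9]
opening: 77.0
gripper_force: 0.0
clock: 10.63
position: [503.4, -221.9, 89.8]
orientation: [0.0, 0.209, 0.978, -0.0]
wrist_force: [0.3, 0.1, -0.2]
opening: 76.6
gripper_force: 0.0
(array([ 503.6, -221.9]), np.float64(61.9), 60, np.float64(1.8), array([ 480., -250.]), array([ 528., -197.]))
None
M (array([551.2,  57.8]), np.float64(108.9), 70, np.float64(1.6), array([517.,  23.]), array([585.,  92.])) L (array([552. ,  57.4]), np.float64(109.3), 267, np.float64(21.0), array([496., -16.]), array([628., 131.]))
pos [ 503.8 -222.1   90.4] F [ 1.1 -0.1 -0. ] open 76.9 grip 0.0 t 10.73 tilt [ 0.001 -0.001 -1.   ]
slide cm [ 0.08 -0.02  5.04]
```

```bash
python3 -m creep '{"slide":[[0,0,0.8],[0,0,1.2],[0,0,1.2],[0,0,1],[0,0,0.8],[0,0,0],[0,0,0],[0,0,0]],"twist":[0,0,0,0,0,0,0,0],"grip":[0.8,0.8,0.8,0.8,0.8,0.8,0.8,0.6]}'
python3 -m creep '{"slide":[[0,0,0],[0,0,0],[0,0,0],[0,0,0],[0,0,0],[0,0,0],[0,0,0],[0,0,0]],"twist":[0,0,0,0,0,0,0,0],"grip":[0.3,0,-0.5,-1,-1,-1,-1,-1]}' 50
python3 -m creep '{"slide":[[0,0,-0.5],[0,0,-1.5],[0,0,-2],[0,0,-2.5],[0,0,-2.5],[0,0,-2.5],[0,0,-1.5],[0,0,0]],"twist":[0,0,0,0,0,0,0,0],"grip":[-1,-1,-1,-1,-1,-1,-1,-1]}'
python3 - <<'E'
from h import *
c=viewer.camera("side"); W=cloud(c); o=sensors.get_obs(); p=o["position"]
m=(np.hypot(W[...,0]-p[0],W[...,1]-p[1])<40)&(W[...,2]>p[2]-60)&(W[...,2]<p[2]+5); P=W[m]
for a in (-50,-40,-30,-20,-10,0):
    q=P[abs(P[:,2]-p[2]-a-5)<5]; print(a,len(q),(q[:,0].min()+q[:,0].max())/2 if len(q) else 0, q[:,1].min() if len(q) else 0)
print("zmin",P[:,2].min()-p[2])
im=c["color"][150:300,170:330,::-1]
cv2.imwrite("pics/s5.png",cv2.resize(im,None,fx=4,fy=4,interpolation=cv2.INTER_CUBIC))
go((552,58,175))
E
```

```text
clock: 11.4
position: [503.5, -222.1, 39.6]
orientation: [0.0, 0.209, 0.978, -0.0]
wrist_force: [-0.4, 0.2, -0.2]
opening: 68.7
gripper_force: 0.0
clock: 12.07
position: [503.7, -222.2, 40.2]
orientation: [0.001, 0.209, 0.978, -0.0]
wrist_force: [-0.0, 0.5, 9.6]
opening: 48.0
gripper_force: 50.0
clock: 12.73
position: [504.6, -222.7, 172.9]
orientation: [0.003, 0.209, 0.978, -0.001]
wrist_force: [0.7, -0.7, 0.1]
opening: 47.9
gripper_force: 51.7
-50 0 0 0
-40 17 504.81458295001744 -241.46485291699165
-30 27 503.20855604428135 -245.0990308584459
-20 53 503.22027195243817 -249.55615113760172
-10 55 502.9124380940627 -248.7822664232186
0 21 502.8424498056281 -249.3367922647877
zmin -36.910293176795165
pos [ 504.  -222.4  171.1] F [-1.2 -0.2 -0.8] open 48.1 grip 51.7 t 12.78 tilt [ 0.003 -0.002 -1.   ]
slide cm [ 7.07 27.55 -0.43]
```

View pics/s5.png

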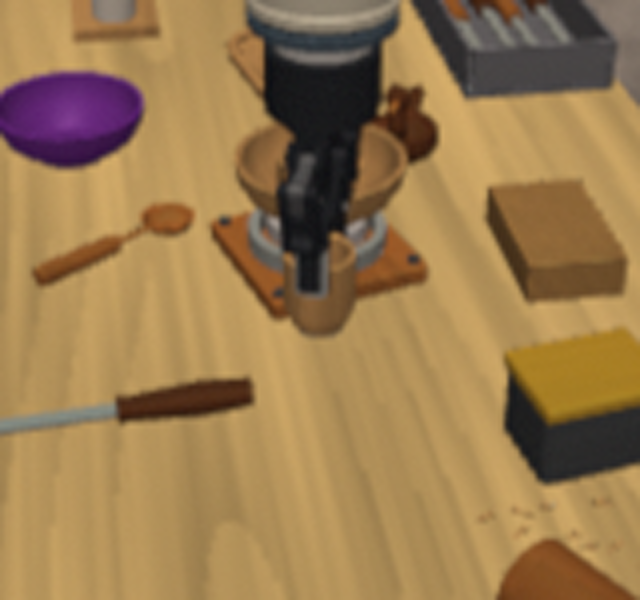

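The crop shows the cup held upright at (320,285), with the fingertips only on its upper part. I'll carry it over the nest.

```bash
python3 -m creep '{"slide":[[0.4,1.5,0],[0.6,2.4,0],[0.7,2.8,0],[0.7,2.8,0],[0.7,2.8,0],[0.7,2.8,0],[0.7,2.8,0],[0.7,2.8,0]],"twist":[0,0,0,0,0,0,0,0],"grip":[-1,-1,-1,-1,-1,-1,-1,-1]}'
python3 -m creep '{"slide":[[0.7,2.7,0],[0.6,2.2,0],[0.4,1.5,0],[0.1,0.4,0],[0,0,0],[0,0,0],[0,0,0],[0,0,0]],"twist":[0,0,0,0,0,0,0,0],"grip":[-1,-1,-1,-1,-1,-1,-1,-1]}'
python3 - <<'E'
from h import *
c=viewer.camera("side"); W=cloud(c); o=sensors.get_obs(); p=o["position"]
m=(np.hypot(W[...,0]-p[0],W[...,1]-p[1])<32)&(W[...,2]>p[2]-28)&(W[...,2]<p[2]+2); P=W[m]
s=least_squares(lambda x:np.hypot(P[:,0]-x[0],P[:,1]-x[1])-25,p[:2],loss="soft_l1",f_scale=2); print("cup",s.x,len(P))
print("M",rim(W,(553,58),45,(85,115),33),"L",rim(W,(554,57),85,(85,115),74))
im=c["color"][120:270,170:330,::-1]
cv2.imwrite("pics/s6.png",cv2.resize(im,None,fx=4,fy=4,interpolation=cv2.INTER_CUBIC))
go((552,58,107))
E
```

```text
clock: 13.45
position: [539.7, -10.2, 168.3]
orientation: [-0.001, 0.209, 0.978, -0.0]
wrist_force: [-0.1, -0.7, -0.7]
opening: 48.3
gripper_force: 51.7
clock: 14.12
position: [551.5, 56.7, 169.1]
orientation: [-0.0, 0.209, 0.978, -0.0]
wrist_force: [-0.3, 0.0, -1.5]
opening: 47.9
gripper_force: 51.7
cup [551.81959794  58.32261826] 108
M (array([552.4,  57.9]), np.float64(107.2), 73, np.float64(2.3), array([519.,  21.]), array([587.,  93.])) L (array([554.8,  58.8]), np.float64(109.1), 222, np.float64(21.5), array([481., -17.]), array([629., 130.]))
pos [551.6  56.8 169.2] F [ 0.1 -0.7 -0.6] open 48.1 grip 51.7 t 14.17 tilt [-0. -0. -1.]
slide cm [0.01 0.13 6.22]
```

View pics/s6.png

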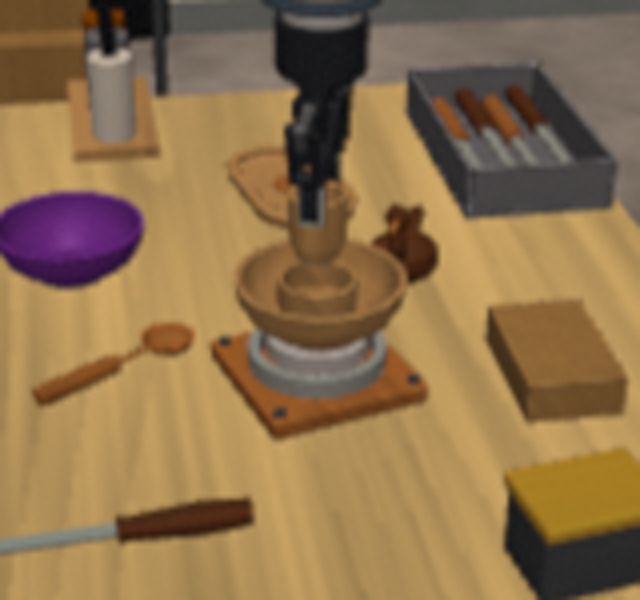

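The crop shows the cup at (318,225) directly over the medium bowl at (318,285). I'll lower it.

```bash
python3 -m creep '{"slide":[[0,0.1,0.5],[0,0,1],[0,0,1],[0,0,1],[0,0,0.8],[0,0,0.6],[0,0,0.4],[0,0,0.2]],"twist":[0,0,0,0,0,0,0,0],"grip":[-1,-1,-1,-1,-1,-1,-1,-1]}'
python3 -m creep '{"slide":[[0,0,0.1],[0,0,0.1],[0,0,0.05],[0,0,0],[0,0,0],[0,0,0],[0,0,0],[0,0,0]],"twist":[0,0,0,0,0,0,0,0],"grip":[-1,-1,-1,-1,-1,-1,-1,-1]}'
```

```text
clock: 14.83
position: [551.9, 58.6, 113.5]
orientation: [-0.0, 0.209, 0.978, -0.0]
wrist_force: [0.6, 1.1, -0.3]
opening: 47.9
gripper_force: 51.7
clock: 15.5
position: [552.1, 58.6, 111.9]
orientation: [0.0, 0.209, 0.978, 0.0]
wrist_force: [-1.5, -0.5, -1.1]
opening: 48.1
gripper_force: 51.7
```

```bash
python3 -m creep '{"slide":[[0,0,0.1],[0,0,0.1],[0,0,0.05],[0,0,0],[0,0,0],[0,0,0],[0,0,0],[0,0,0]],"twist":[0,0,0,0,0,0,0,0],"grip":[-1,-1,-1,-1,-1,-1,-1,-1]}'
python3 -m creep '{"slide":[[0,0,0.1],[0,0,0.05],[0,0,0],[0,0,0],[0,0,0],[0,0,0],[0,0,0],[0,0,0]],"twist":[0,0,0,0,0,0,0,0],"grip":[-1,-1,-1,-1,-1,-1,-1,-1]}'
```

```text
clock: 16.17
position: [552.1, 58.6, 109.3]
orientation: [0.0, 0.209, 0.978, 0.0]
wrist_force: [0.8, 0.6, 0.3]
opening: 47.9
gripper_force: 51.7
clock: 16.83
position: [552.1, 58.6, 107.8]
orientation: [0.0, 0.209, 0.978, -0.0]
wrist_force: [-1.0, -0.4, -0.2]
opening: 48.2
gripper_force: 51.7
```

```bash
python3 -m creep '{"slide":[[0,0,0.05],[0,0,0.05],[0,0,0],[0,0,0],[0,0,0],[0,0,0],[0,0,0],[0,0,0]],"twist":[0,0,0,0,0,0,0,0],"grip":[-1,-1,-1,-1,-1,-1,-1,-1]}'
python3 -m creep '{"slide":[[0,0,0.05],[0,0,0.05],[0,0,0],[0,0,0],[0,0,0],[0,0,0],[0,0,0],[0,0,0]],"twist":[0,0,0,0,0,0,0,0],"grip":[-1,-1,-1,-1,-1,-1,-1,-1]}'
```

```text
clock: 17.5
position: [552.2, 58.6, 106.8]
orientation: [0.0, 0.209, 0.978, 0.0]
wrist_force: [-0.1, -1.2, 3.7]
opening: 48.3
gripper_force: 52.0
clock: 18.17
position: [552.2, 58.6, 105.8]
orientation: [0.0, 0.209, 0.978, 0.0]
wrist_force: [0.6, 0.1, 4.4]
opening: 48.5
gripper_force: 52.1
```

Contact came at about z = 107, so the cup is seated. I'll push down about 10 mm more and check.

```bash
python3 -m creep '{"slide":[[0,0,0.1],[0,0,0.15],[0,0,0.15],[0,0,0.15],[0,0,0.15],[0,0,0.1],[0,0,0],[0,0,0]],"twist":[0,0,0,0,0,0,0,0],"grip":[-1,-1,-1,-1,-1,-1,-1,-1]}'
python3 - <<'E'
from h import *
ref=dict(np.load("side0.npz")); W0=cloud(ref)
c=viewer.camera("side"); W=cloud(c); 
print("M",rim(W,(553,58),45,(75,102),33),"L",rim(W,(554,57),85,(70,104),74))
ring=lambda W:W[(abs(np.hypot(W[...,0]-554,W[...,1]-57)-72)<4)&(W[...,2]>80)&(W[...,2]<112)]
a,b=ring(W0),ring(W); print("rim z before/after",np.median(a[:,2]),np.median(b[:,2]),len(a),len(b))
im=c["color"][140:240,190:310,::-1]
cv2.imwrite("pics/s7.png",cv2.resize(im,None,fx=6,fy=6,interpolation=cv2.INTER_CUBIC))
go()
E
```

```text
clock: 18.83
position: [552.2, 58.6, 97.9]
orientation: [0.0, 0.209, 0.978, 0.0]
wrist_force: [-0.5, 1.4, 8.3]
opening: 48.3
gripper_force: 52.5
M (array([552.8,  61.3]), np.float64(99.9), 65, np.float64(4.8), array([519.,  19.]), array([588.,  81.])) L (array([554.8,  60.7]), np.float64(100.1), 244, np.float64(24.0), array([481., -19.]), array([628., 127.]))
rim z before/after 102.45713957458764 93.37943357380207 411 331
pos [552.2  58.6  97.9] F [-1.1 -1.2  9.3] open 48.0 grip 52.5 t 18.88 tilt [ 0. -0. -1.]
```

View pics/s7.png

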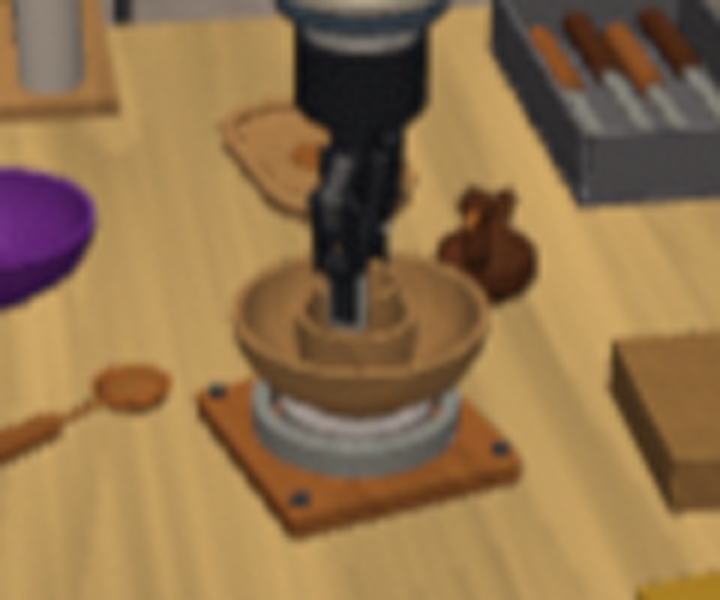

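The crop shows the nest level and the fingers on the cup at (350,300). The rim has sunk about 9 mm, so about 2.7 mm remains. I'll also check that the fingertips clear the medium bowl's rim.

```bash
python3 -m creep '{"slide":[[0,0,0.1],[0,0,0.1],[0,0,0.05],[0,0,0],[0,0,0],[0,0,0],[0,0,0],[0,0,0]],"twist":[0,0,0,0,0,0,0,0],"grip":[-1,-1,-1,-1,-1,-1,-1,-1]}'
python3 - <<'E'
from h import *
ring=lambda W:np.median(W[(abs(np.hypot(W[...,0]-554,W[...,1]-57)-72)<4)&(W[...,2]>80)&(W[...,2]<112)][:,2])
c=viewer.camera("side"); W=cloud(c); go()
R=Rn.from_quat(np.roll(sensors.get_obs()["orientation"],-1)).as_matrix(); p=sensors.get_obs()["position"]
L=(W-p)@R; col=c["color"].astype(int); sat=col.max(-1)-col.min(-1)
m=(abs(L[...,0])<14)&(L[...,1]<-22)&(L[...,1]>-45)&(L[...,2]<12)&(L[...,2]>-40)&(sat<22)
v,u=np.where(m)
for r in sorted(set(v)): k=m[r]; print(r,k.sum(),"z-TCP",np.round(-L[r][k][:,2].mean(),1),"y",np.round(L[r][k][:,1].mean(),1))
# cup & medium rim tops
q=W[(np.hypot(W[...,0]-552,W[...,1]-58)<27)&(W[...,2]>90)&(W[...,2]<125)&(sat>30)]; print("cup top z",np.percentile(q[:,2],[50,90,97]))
print("M",rim(W,(552,58),38,(75,98),33), "L ring", ring(W))
E
```

```text
clock: 19.55
position: [552.3, 58.6, 95.5]
orientation: [0.0, 0.209, 0.978, 0.0]
wrist_force: [-0.3, -0.5, 10.0]
opening: 48.4
gripper_force: 52.6
pos [552.3  58.6  95.5] F [-0.7  0.  10.5] open 48.2 grip 52.6 t 19.6 tilt [ 0. -0. -1.]
187 2 z-TCP 38.8 y -31.2
188 6 z-TCP 35.9 y -33.4
189 6 z-TCP 32.9 y -34.8
190 6 z-TCP 29.5 y -35.7
191 6 z-TCP 25.5 y -35.4
192 6 z-TCP 21.5 y -35.2
193 6 z-TCP 17.5 y -35.0
194 6 z-TCP 13.0 y -33.9
cup top z [107.18430239 117.50919113 119.1096056 ]
M (array([552.9,  60.3]), np.float64(96.9), 60, np.float64(4.7), array([519.,  22.]), array([588.,  80.])) L ring 92.73856115511097
```

```bash
for i in 1; do python3 -m creep '{"slide":[[0,0,0],[0,0,0],[0,0,0],[0,0,0],[0,0,0],[0,0,0],[0,0,0],[0,0,0]],"twist":[0,0,0,0,0,0,0,0],"grip":[-1,-1,-1,-1,-1,-1,-1,-1]}'; done
python3 -m creep '{"slide":[[0,0,0],[0,0,0],[0,0,0],[0,0,0],[0,0,0],[0,0,0],[0,0,0],[0,0,0]],"twist":[0,0,0,0,0,0,0,0],"grip":[-1,-1,-1,-1,-1,-1,-1,-1]}'
python3 -c "
from h import *
print(job.job_done())"
```

```text
clock: 20.27
position: [552.3, 58.6, 95.5]
orientation: [0.0, 0.209, 0.978, 0.0]
wrist_force: [-0.3, 0.0, 10.9]
opening: 48.3
gripper_force: 52.6
clock: 20.93
position: [552.3, 58.6, 95.5]
orientation: [0.0, 0.209, 0.978, 0.0]
wrist_force: [-1.1, 0.9, 10.1]
opening: 48.2
gripper_force: 52.6
the job is handed in; nothing more can be done
None
```

I handed the job in at about 21 s with both bowls nested and the gripper still pressing down on the small cup alone: about 12 mm of plate travel (from arm height and about 10 N of push; the large bowl's rim read 10 mm in the camera); no verdict came back.

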